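# Load the stone tumbler and press-run it with its push-on knob

## Robot

A 6-joint arm with a two-finger parallel gripper is mounted at the origin on the work surface. World frame = base frame: x ahead of the robot, y to its left, z up, the work surface at z = 0. Lengths are in mm, angles in rad, forces in N, time in s.
With the tool pointing down it reaches from about 250 to 775 mm from the base axis. Payload 4 kg.
Tool frame: the origin (TCP) lies at the centre of the arm's flange, where the gripper is bolted on; the fingertips stand 199 mm ahead of it and the grasp point (between the pads) lies 180 mm ahead of it; z points along the fingers, y is the line along which they close (so a half turn about z gives the same grasp; the last joint's range is limited). The gripper opens to 94 mm and grips with 3 to 60 N. Pads are 16 mm wide; open, the fingers measure 119 mm over their backs; the gripper's body (75 mm by 177 mm) begins 78 mm behind the grasp point.
Start: joints at [-1.237, 0.087, 1.371, -0, 1.684, -0.103], TCP at [232.667, -498.363, 404.706] pointing down, gripper open.
Joint ranges: [-3.1, 3.1], [-0.76, 2.03], [0.27, 2.55], [-1.08, 4.22], [0.17, 2.65], [-2.57, 2.57]. Speed limits (rad/s): [2.79, 2.79, 3.14, 3.14, 3.14, 3.14].

## Interface

Orientations are given as a unit quaternion [w, x, y, z].
In Python, from plant import monitor, vision, order gives the robot as it stands. The module is installed in compiled form; this text tells all that it offers.
- The arm moves only by the tool send_rows, never from a script. Its arguments are lists of equal length, an entry for each row: "travel": the shift along the world's x, y, z in units of 40 mm (1.0 is 40 mm), a list of three; "roll": the turn about the world's z in units of 8 degrees (1.0 is 8 degrees). In form: {"travel": [[dx, dy, dz], ...], "roll": [roll, ...]}. A call has 1 to 8 rows; each row shifts and turns the commanded pose from where the row before left it; what a row does not reach is not made up. A row lasts 1/8 s, in which the tool goes at most 62.5 mm and 10.7 degrees, less where a joint would pass 70% of its speed; a pose out of reach is approached as far as the arm can. A call is refused whole if a number of a shift passes 1 or a number of a turn 1, either way. A call with a gripper value outside its range is refused whole. "fingers" is the opening, from 0 (shut) to 1 (fully open), set as the call begins (left out, the last holds). The fingers move at their own pace and stop on an object; "newtons" is the grip in N (left out, the last holds). Time passes only in rows, so rows that do not move let the fingers close. It gives the time, the measured TCP pose, the force, the opening and the grip force at its end, in the units of the state.
- monitor.get_state(): the state, without advancing time (a new reading comes with each control period).
- vision.read_camera(name): name is "scene" or "top" or "wrist"; returns a dict with "img" (400x640x3 uint8, red, green, blue), "vertical_fov" (degrees; the focal length in pixels is half the picture's height over the tangent of half this angle, whatever the lens; pixels are square), "cx", "cy" (the principal point, pixels), "R" (3x3) and "t" (3): a world point X has camera coordinates R X + t. Camera axes: x right, y down, z forward; pixel columns grow to the right and rows downward; lengths in mm; the calibration is good to about 2 mm. A picture is of the moment at which its call begins. There is no depth.
- order.close_job(): hands the job in; it is judged then, once.
The state is a dict: "clock": time; "q": joint angles; "qd": joint speeds; "joint_torque": joint torques, N m; "tcp_pos": TCP position; "tcp_rot": TCP orientation; "ft_force": force on the tool from outside, world axes, zero at the start; "ft_torque": the same for the moment, N m; "finger_gap": finger opening in mm; "finger_force": force on a finger pad.
Only numpy, scipy, OpenCV 4.12 (cv2) and the standard library are available. Lean on these libraries where they do the work, as an engineer would, in place of code of your own. Each camera call takes 0.05 s, during which the arm holds its last target. There are 200 camera calls.

## Task

Pick up the steel cup, pour all five blue polishing stones from it into the bowl of the tumbler, and stand the empty cup upright on the bench again. Then take the red control knob, turn it so that the flat in its bore matches the flat of the D-shaft on the blue controller (white lines pointing the same way), push it fully onto the shaft down to the black collar, and press it all the way down against the spring. Finish while still gripping the knob and holding it pressed down; leave the other things on the bench where they are.

Things in the scene. Friction and masses are not known exactly. Their poses are not given: they have to be found in the camera images.
- cup_center (a point): loose steel cup, open at the top, 70 mm tall, outer diameter 56 mm at the foot growing to 68 mm at the rim, wall 3 mm, floor 4 mm thick, empty mass about 120 g. This point is on its axis half-way up (35 mm above its foot); z points out of its mouth. It starts upright on the bench with the five stones in it
- cup: the same cup; origin at the centre of its foot
- stone0_center (a point): centre of a blue ceramic polishing ball, 18 mm in diameter, about 12 g, starting in the cup
- stone1_center (a point): centre of a blue ceramic polishing ball, 18 mm in diameter, about 12 g, starting in the cup
- stone2_center (a point): centre of a blue ceramic polishing ball, 18 mm in diameter, about 12 g, starting in the cup
- stone3_center (a point): centre of a blue ceramic polishing ball, 18 mm in diameter, about 12 g, starting in the cup
- stone4_center (a point): centre of a blue ceramic polishing ball, 18 mm in diameter, about 12 g, starting in the cup
- tumbler: fixed green tumbler with an open round white bowl; origin on the bench under its centre, z up. Bowl rim at 110 mm above the bench, 200 mm outer and 190 mm inner diameter at the rim, about 160 mm at the bowl floor, which is 50 mm above the bench; nothing inside
- knob_center (a point): loose red control knob, upright on the bench, 44 mm tall, 60 g. This point is on its axis half-way up (22 mm above the underside). Lower 20 mm: round skirt, 44 mm diameter. Above it a bar grip 40 mm long (along the knob's x), 14 mm wide (along its y), 24 mm tall, centred on the axis. A white line on the bar's top and end marks the +x side; z points up
- knob: the same knob; origin at the centre of its underside, where a D-shaped bore opens: 18 mm deep, 14 mm in diameter, its flat 3.8 mm from the axis on the +x side (the white line's side), mouth bevelled by 1.5 mm
- shaft_seat (a point): on the axis of the controller's upright D-shaft, at the top of its black collar (54 mm diameter), 70 mm above the bench when unpressed. The brass shaft stands 17 mm above this point, 12 mm in diameter, flat 3 mm from the axis on the +x side, tip bevelled; a white line on the collar marks +x. It does not turn. A knob fully on rests its underside on the collar
- shaft (a joint): how far the spring-loaded shaft with its collar is pressed down, m: 0 up, 0.008 fully down (stop). About 5 N starts it moving and 13 N holds it fully down; it springs back up when let go
- controller: fixed blue control box, 120 x 100 x 60 mm (x, y, z), origin under its centre; the shaft stands in the middle of its top
- tin: bystander, leave alone: open brass tin, 80 mm across, 65 mm tall
- jar: bystander, leave alone: amber glass jar with steel cap, 56 mm across, 85 mm tall
- bench_block: bystander, leave alone: square steel bench block, 65 x 65 x 22 mm
- hammer: bystander, leave alone: hammer, 220 mm long, lying flat
- mandrel: bystander, leave alone: tapered steel ring mandrel with a square wooden handle, lying flat, 220 mm long, up to 26 mm thick
- ring_clamp: bystander, fixed to the bench: upright wooden clamp on a 50 mm square foot, 74 mm tall

How it is judged (in metres and radians):
On the way, in this order (a step that is already met when the one before it is completed fails the run):
1. all five stones are in the tumbler's bowl (horizontal distance between each of stone0_center, stone1_center, stone2_center, stone3_center, stone4_center and tumbler below 0.092 m and z of stone0_center in the frame of tumbler between 0.05 and 0.105 m and z of stone1_center in the frame of tumbler between 0.05 and 0.105 m and z of stone2_center in the frame of tumbler between 0.05 and 0.105 m and z of stone3_center in the frame of tumbler between 0.05 and 0.105 m and z of stone4_center in the frame of tumbler between 0.05 and 0.105 m), for 0.3 s.
2. the cup stands upright on the bench, let go (angle between cup_center's own z axis and vertical below 0.15 rad and height (world z) of cup_center below 0.042 m and linear speed of cup below 0.03 m/s and contact force between the fingers and cup below 0.1 N), for 0.2 s.
3. the knob is fully on the D-shaft, flats matched (horizontal distance between knob_center and shaft_seat below 0.003 m and z of knob_center in the frame of shaft_seat between 0.018 and 0.025 m and angle between the x axis of knob_center and the x axis of shaft_seat, either way round below 0.35 rad and angle between the z axis of knob_center and the z axis of shaft_seat, either way round below 0.12 rad), for 0.2 s.
At the end, for the whole second after the job is handed in: Stones in the bowl (within 92 mm of its axis, below the rim); cup upright on the bench (0.15 rad), still; knob on the shaft (axis 3 mm, underside within 3 mm of the collar, lines within 0.35 rad, tilt 0.12 rad), touched by the fingers and holding the shaft down over 5 of 8 mm (all of step 1 and all of step 3 and angle between cup_center's own z axis and vertical below 0.15 rad and height (world z) of cup_center below 0.042 m and linear speed of cup below 0.03 m/s and value of joint shaft above 0.005 m and contact force between the fingers and knob above 1 N); the arm keeps its last pose, push and grip.
It fails at once if the tin was moved by more than 30 mm (distance of tin from where it was at the start of the episode above 0.03 m).
It fails at once if the jar was moved by more than 30 mm (distance of jar from where it was at the start of the episode above 0.03 m).
It fails at once if the bench block was moved by more than 30 mm (distance of bench_block from where it was at the start of the episode above 0.03 m).
It fails at once if the hammer was moved by more than 30 mm (distance of hammer from where it was at the start of the episode above 0.03 m).
It fails at once if the mandrel was moved by more than 30 mm (distance of mandrel from where it was at the start of the episode above 0.03 m).
It also fails if it takes over 67 s, if anything falls off the work surface, if the arm or the gripper's body presses on something with over 40 N, if the wrist force passes 120 N, or if a joint passes its speed limit or range.

## Working session

There is one attempt and no reset: what is moved stays moved. The work goes in short steps, Python scripts to look and compute and a tool call to move; the robot and the scene stay as the last step left them, time stands still between calls to the robot, and variables do not carry over. Pictures are saved under pics/ and viewed, at most 10 in all, crops included, and the job is handed in when it is done.

Besides the shell and the picture viewer there is one more tool, called after "Request:" as name(argument=value, ...) on one line, values as JSON. send_rows: Moves the arm, as the interface text tells. Its arguments: {"type":"object","properties":{"travel":{"type":"array","items":{"type":"array","items":{"type":"number"}}},"roll":{"type":"array","items":{"type":"number"}},"fingers":{"type":"number"},"newtons":{"type":"number"}},"required":["travel","roll"]}

```bash
mkdir -p pics
cat > h.py <<'E'
import numpy as np, cv2, pickle
from plant import monitor, vision, order
def cam(n):
    c=vision.read_camera(n); c['R']=np.array(c['R']); c['t']=np.array(c['t'])
    c['f']=200/np.tan(np.radians(c['vertical_fov'])/2); return c
def save(c,fn): cv2.imwrite('pics/'+fn,cv2.cvtColor(c['img'],cv2.COLOR_RGB2BGR))
def cast(c,u,v,z):
    d=c['R'].T@np.array([(u-c['cx'])/c['f'],(v-c['cy'])/c['f'],1]); o=-c['R'].T@c['t']
    return o+d*(z-o[2])/d[2]
def proj(c,X):
    p=c['R']@np.array(X,float)+c['t']; return p[:2]/p[2]*c['f']+[c['cx'],c['cy']]
E
python3 - <<'E'
from h import *
for n in('top','scene'):
    c=cam(n); save(c,n+'0.png'); pickle.dump(c,open(n+'0.pkl','wb')); print(n,c['vertical_fov'],-c['R'].T@c['t'],c['R'].round(2).tolist())
s=monitor.get_state();print(s['tcp_rot'],s['finger_gap'],s['clock'],s['ft_force'])
E
```

```text
top 53.065505290721866 [ 391.23122654   52.99420635 1149.28605488] [[-0.03, -1.0, 0.01], [-0.99, 0.03, -0.14], [0.14, -0.01, -0.99]]
scene 48.265943762217475 [1215.83828786  397.42187661 1404.02174799] [[-0.45, 0.89, -0.02], [0.78, 0.38, -0.5], [-0.44, -0.24, -0.87]]
[-9.91514687e-04  9.76242932e-01  2.16676590e-01 -1.01455239e-04] 93.46424618809553 0.1 [-0.67972055  0.42661572 -1.02178809]
```

View pics/top0.png

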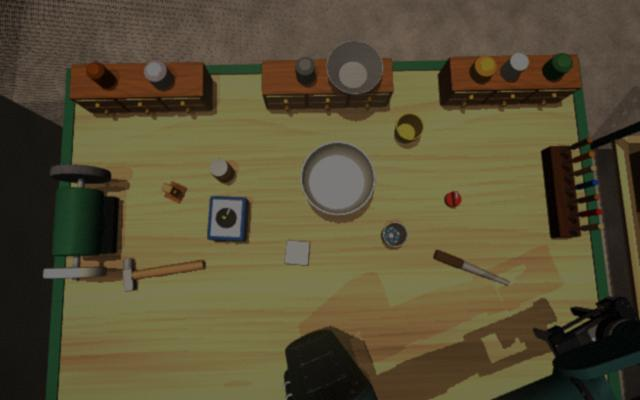

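View pics/scene0.png

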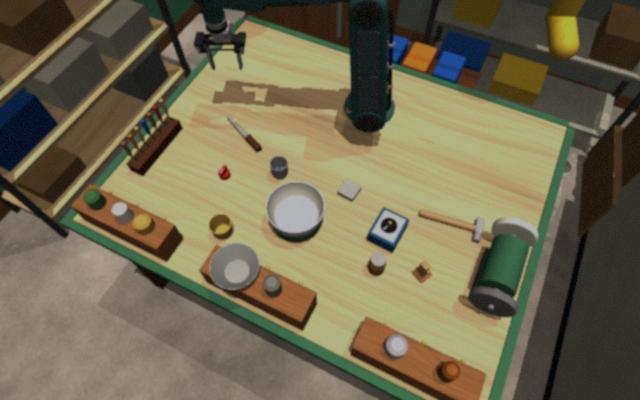

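Top view: cup at (394,235), bowl at (338,180), knob at (453,199), controller at (228,218), block at (297,252), mandrel at about (470,267), tin at (408,128), and jar at (222,170).

Run:
```python
from h import *
c=pickle.load(open('top0.pkl','rb')); im=c['img']
crops=[]
for (u,v,r) in((394,235,20),(453,199,20),(228,218,30),(338,180,45)):
    k=im[v-r:v+r,u-r:u+r]; crops.append(cv2.resize(cv2.cvtColor(k,cv2.COLOR_RGB2BGR),(400,300) if 0 else (300,300),interpolation=cv2.INTER_CUBIC))
cv2.imwrite('pics/crops.png',np.vstack([np.hstack(crops[:2]),np.hstack(crops[2:])]))
hsv=cv2.cvtColor(im,cv2.COLOR_RGB2HSV)
def blob(m,box):
    u0,v0,u1,v1=box; s=np.zeros(m.shape,np.uint8); s[v0:v1,u0:u1]=m[v0:v1,u0:u1]
    cs,_=cv2.findContours(s,cv2.RETR_EXTERNAL,cv2.CHAIN_APPROX_NONE); k=max(cs,key=cv2.contourArea); return k
H,S,V=cv2.split(hsv)
lowS=((S<60)).astype(np.uint8)*255
k=blob(lowS,(295,135,382,225)); e=cv2.fitEllipse(k); print('bowl',e,cast(c,*e[0],110)[:2], cast(c,e[0][0]-e[1][0]/2,e[0][1],110)[:2])
wood=((H>12)&(H<35)&(S>70)).astype(np.uint8)
k=blob(255*(1-wood),(375,215,414,255)); e=cv2.fitEllipse(k); print('cup',e,cast(c,*e[0],70)[:2])
red=(((H<8)|(H>172))&(S>150)).astype(np.uint8)*255
k=blob(red,(438,185,470,215)); e=cv2.minEnclosingCircle(k); print('knob',e,cv2.boundingRect(k),cast(c,*e[0],30)[:2])
blue=((H>100)&(H<130)&(S>100)).astype(np.uint8)*255
k=blob(blue,(200,190,256,250)); e=cv2.minAreaRect(k); print('ctl',e,cast(c,*e[0],60)[:2])
dark=(V<60).astype(np.uint8)*255
k=blob(dark,(212,203,242,233)); e=cv2.fitEllipse(k); print('collar',e,cast(c,*e[0],70)[:2])
```

```text
bowl ((337.4034423828125, 177.83261108398438), (73.00126647949219, 74.381591796875), 109.0241928100586) [599.04640094 -18.83804056] [601.47286614  77.59881699]
cup ((394.3868713378906, 234.12973022460938), (23.337236404418945, 24.291467666625977), 85.33662414550781) [ 448.70793477 -169.9249871 ]
knob ((453.0, 198.6666717529297), 7.490837097167969) (446, 192, 15, 15) [ 546.67092546 -350.14277434]
ctl ((226.3582000732422, 218.33990478515625), (35.3593635559082, 42.73976135253906), 3.4682295322418213) [504.36756987 284.1247558 ]
collar ((225.58670043945312, 218.0703887939453), (17.92377281188965, 19.602876663208008), 99.7701187133789) [504.11403273 284.08235883]
```

View pics/crops.png

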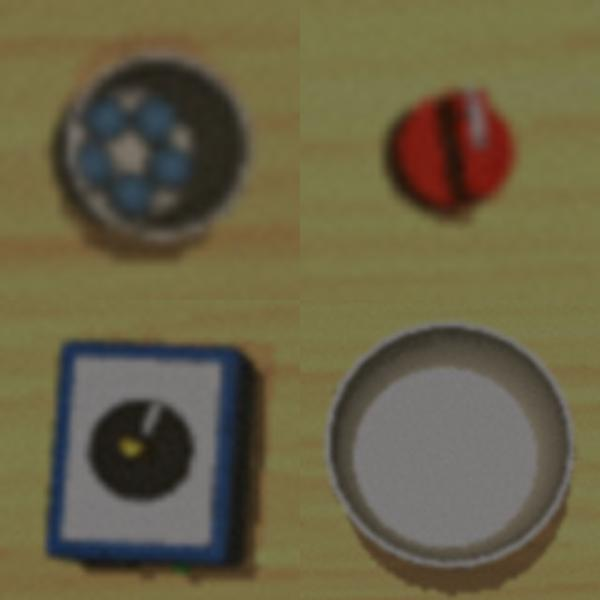

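The crops show five stones in the cup, the knob's white line pointing up-image and slightly right (near +x), and the collar's line pointing the same rough way. I'll use these measurements and move to above the cup.

Request:
send_rows(travel=[[0.6, 0.9, -0.2], [0.6, 0.9, -0.2], [0.6, 0.9, -0.2], [0.6, 0.9, -0.2], [0.6, 0.9, -0.2], [0.6, 0.9, -0.2], [0.6, 0.9, -0.2], [0.6, 0.9, -0.2]], roll=[0.3, 0.3, 0.3, 0.3, 0.3, 0.3, 0.3, 0.4], fingers=1, newtons=12)

```text
clock: 1.1
tcp_pos: [425.1, -209.0, 340.0]
tcp_rot: [-0.0, 0.923, 0.384, -0.0]
ft_force: [0.8, -0.2, 0.3]
finger_gap: 93.9
finger_force: 0.0
```

Run:
```python
from h import *
c=cam('wrist'); save(c,'w1.png'); print(c['vertical_fov'],-c['R'].T@c['t'],proj(c,[449,-170,70]),proj(c,[449,-170,0]))
H,S,V=cv2.split(cv2.cvtColor(c['img'],cv2.COLOR_RGB2HSV))
b=((H>95)&(H<125)&(S>80)).astype(np.uint8)*255
n,l,st,ce=cv2.connectedComponentsWithStats(b)
for i in range(1,n):
    if st[i,4]>150: print(st[i],ce[i],cast(c,*ce[i],13)[:2])
```

```text
71.10142581926085 [ 482.09227905 -151.8056066   319.98162154] [308.43299916 160.60571176] [310.94907283 151.66523339]
```

View pics/w1.png

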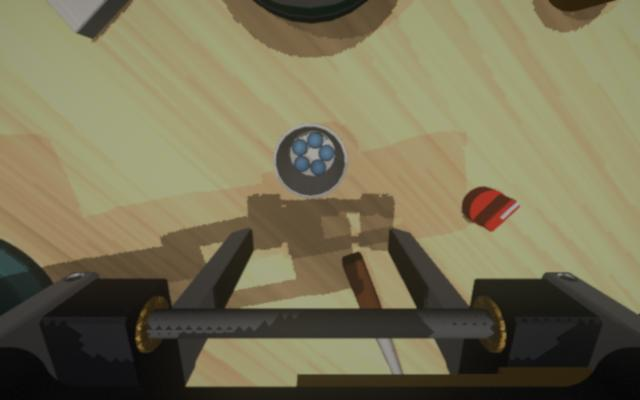

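The wrist view shows the rim centre at (311,160), within 3 px of the prediction, so the cup is at about (451,-172). Next I descend and grip.

Request:
send_rows(travel=[[0.65, 0.9, 0], [0, 0, -0.75], [0, 0, -0.8], [0, 0, -0.8], [0, 0, -0.4], [0, 0, 0], [0, 0, 0]], roll=[0, 0, 0, 0, 0, 0, 0])

```text
clock: 2.02
tcp_pos: [451.1, -174.7, 232.0]
tcp_rot: [0.001, 0.924, 0.383, 0.001]
ft_force: [-0.4, -0.3, 0.4]
finger_gap: 94.1
finger_force: 0.0
```

Request:
send_rows(travel=[[0, 0, 0], [0, 0, 0], [0, 0, 0], [0, 0, 0], [0, 0, 0], [0, 0, 0]], roll=[0, 0, 0, 0, 0, 0], fingers=0, newtons=12)

```text
clock: 2.78
tcp_pos: [450.6, -174.1, 231.1]
tcp_rot: [-0.0, 0.924, 0.383, -0.0]
ft_force: [-3.3, 2.3, 5.2]
finger_gap: 66.7
finger_force: 11.9
```

Request:
send_rows(travel=[[0, 0, 0.4], [0, 0, 0.6], [0, 0, 0.6], [0, 0, 0.6], [0.3, 0.4, 0.2], [0.4, 0.5, 0], [0.4, 0.4, 0], [0, 0, 0]], roll=[0, 0, 0, 0, 0, 0, 0, 0])

```text
clock: 3.78
tcp_pos: [495.4, -121.8, 326.9]
tcp_rot: [0.0, 0.923, 0.384, 0.0]
ft_force: [-0.4, -1.1, -1.9]
finger_gap: 66.5
finger_force: 11.9
```

Run:
```python
from h import *
c=cam('scene'); u,v=proj(c,[540,-70,120]).astype(int);print(u,v)
k=cv2.resize(c['img'][v-60:v+60,u-80:u+80],(800,600),interpolation=cv2.INTER_CUBIC); cv2.imwrite('pics/s2.png',k[:,:,::-1])
s=monitor.get_state();print(s['ft_force'])
```

```text
290 184
[-0.51050501 -0.64849021 -2.00544403]
```

View pics/s2.png

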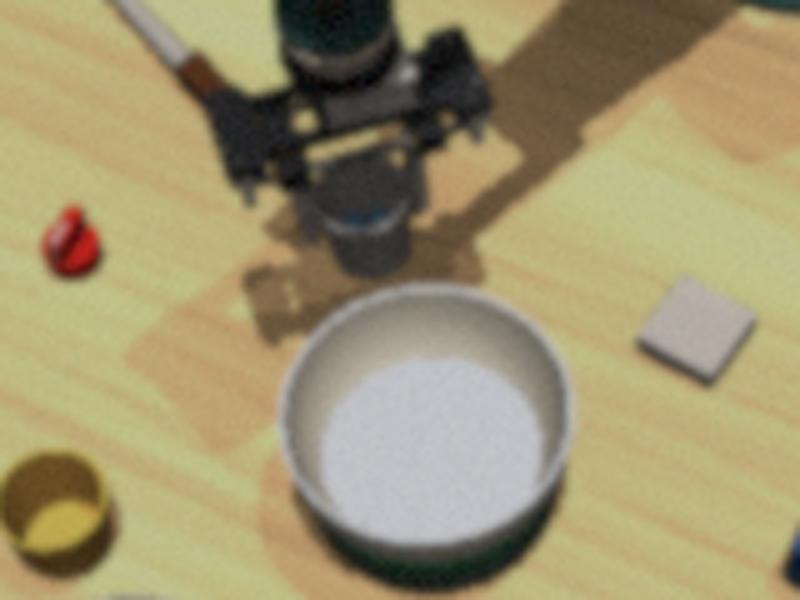

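The cup is held upright just outside the near rim. I'll push forward so the rim tips it.

Request:
send_rows(travel=[[0.15, 0.15, 0], [0.15, 0.15, 0], [0.15, 0.15, 0], [0.15, 0.15, 0], [0, 0, 0]], roll=[0, 0, 0, 0, 0], newtons=8)

```text
clock: 4.45
tcp_pos: [518.9, -98.1, 327.2]
tcp_rot: [0.0, 0.924, 0.383, -0.0]
ft_force: [-2.9, -0.8, 1.6]
finger_gap: 65.6
finger_force: 8.0
```

Request:
send_rows(travel=[[0.15, 0.15, 0], [0.15, 0.15, 0], [0.15, 0.15, 0], [0.15, 0.15, 0], [0, 0, 0]], roll=[0, 0, 0, 0, 0])

```text
clock: 5.08
tcp_pos: [543.2, -73.9, 326.2]
tcp_rot: [-0.0, 0.924, 0.383, 0.0]
ft_force: [-0.8, -0.2, -0.8]
finger_gap: 65.4
finger_force: 8.0
```

Run:
```python
from h import *
c=cam('scene'); u,v=290,184
k=cv2.resize(c['img'][v-60:v+60,u-80:u+80],(800,600),interpolation=cv2.INTER_CUBIC); cv2.imwrite('pics/s3.png',k[:,:,::-1])
```

```text
(no output)
```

View pics/s3.png

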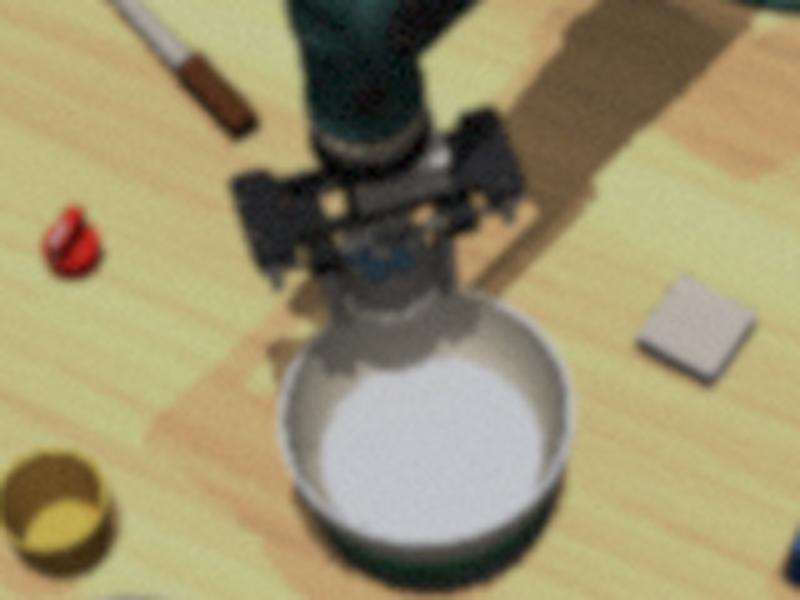

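The cup is tilted about 60° with its mouth over the bowl and the stones still inside. I'll lower and advance to pass 90°.

Request:
send_rows(travel=[[0.05, 0.05, -0.1], [0.05, 0.05, -0.1], [0.05, 0.05, -0.1], [0.05, 0.05, -0.15], [0, 0, 0], [0, 0, 0]], roll=[0, 0, 0, 0, 0, 0])

```text
clock: 5.88
tcp_pos: [552.0, -65.6, 311.3]
tcp_rot: [0.001, 0.924, 0.383, 0.004]
ft_force: [1.3, 3.0, 5.5]
finger_gap: 66.0
finger_force: 8.0
```

```bash
cat > look.py <<'E'
from h import *
c=cam('scene'); u,v=290,190
im=c['img'][v-60:v+60,u-80:u+80]; k=cv2.resize(im,(800,600),interpolation=cv2.INTER_CUBIC)
import sys; cv2.imwrite('pics/'+sys.argv[1],k[:,:,::-1])
H,S,V=cv2.split(cv2.cvtColor(k,cv2.COLOR_RGB2HSV))
b=((H>95)&(H<125)&(S>90)).astype(np.uint8)*255
n,l,st,ce=cv2.connectedComponentsWithStats(b)
for i in range(1,n):
    if st[i,4]>60: print(st[i],ce[i].round())
E
python3 look.py s4.png
```

```text
[353  88  12  15  64] [358.  94.]
[393  94  17  15  64] [402. 102.]
[792 512   8  39 232] [796. 533.]
```

Request:
send_rows(travel=[[0.1, 0.1, 0], [0.1, 0.1, -0.05], [0.05, 0.05, -0.1], [0, 0, -0.1], [0, 0, 0], [0, 0, 0]], roll=[0, 0, 0, 0, 0, 0])

```text
clock: 6.68
tcp_pos: [561.0, -56.1, 299.1]
tcp_rot: [0.0, 0.924, 0.383, 0.001]
ft_force: [4.0, 2.5, 2.3]
finger_gap: 65.7
finger_force: 8.0
```

```bash
python3 look.py s5.png
```

```text
[415 283  16  17 180] [423. 290.]
[399 303  15  14 156] [406. 310.]
[792 512   8  39 224] [796. 533.]
```

View pics/s5.png

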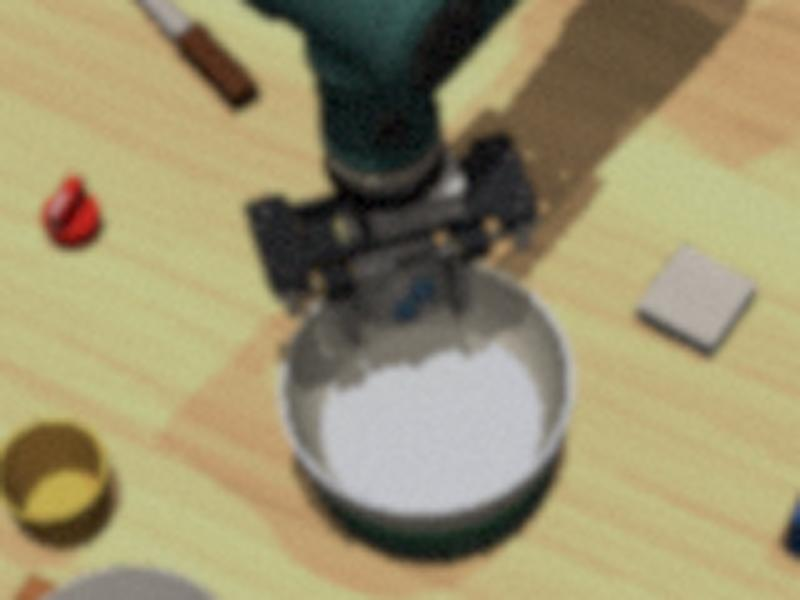

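The crop shows the cup tipped over the rim with two stones partly visible at about (415,295), mostly hidden by the gripper. I'll count stones numerically in the wrist camera.

```bash
cat > wl.py <<'E'
from h import *
import sys
def stones(im):
    H,S,V=cv2.split(cv2.cvtColor(im,cv2.COLOR_RGB2HSV))
    b=((H>95)&(H<120)&(S>75)&(V>60)).astype(np.uint8)*255
    b=cv2.morphologyEx(b,cv2.MORPH_OPEN,np.ones((3,3)))
    n,l,st,ce=cv2.connectedComponentsWithStats(b)
    return [(st[i,4],ce[i].round().tolist()) for i in range(1,n) if st[i,4]>20]
if __name__=='__main__':
    print('ref',stones(cv2.imread('pics/w1.png')[:,:,::-1].copy()))
    c=cam('wrist'); save(c,sys.argv[1]); print(stones(c['img'])); t=cam('top'); save(t,'t'+sys.argv[1]); 
    print('top',stones(t['img']))
    print(proj(c,[598,-18,110]),proj(c,[598,-18,50]),[proj(c,[598+95*a,-18+95*b,110]).round() for a,b in((1,0),(-1,0),(0,1),(0,-1))])
E
python3 wl.py w2.png
```

```text
ref [(np.int32(155), [315.0, 140.0]), (np.int32(144), [299.0, 147.0]), (np.int32(148), [326.0, 153.0]), (np.int32(148), [301.0, 164.0]), (np.int32(140), [317.0, 167.0])]
[(np.int32(455), [322.0, 229.0]), (np.int32(497), [302.0, 253.0]), (np.int32(416), [318.0, 274.0])]
top [(np.int32(25), [595.0, 182.0]), (np.int32(24), [243.0, 210.0]), (np.int32(36), [242.0, 226.0]), (np.int32(69), [232.0, 238.0])]
[318.68391256 165.96035884] [319.00079986 154.03294013] [array([443.,  43.]), array([219., 265.]), array([194.,  42.]), array([418., 265.])]
```

View pics/w2.png

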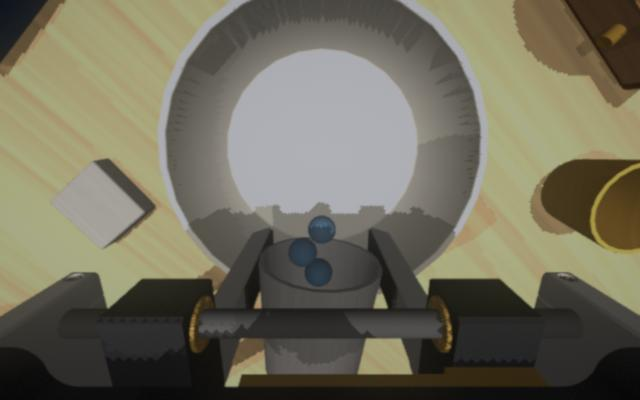

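The wrist view shows the cup past horizontal and stones leaving its mouth at (322,229), (302,253) and (318,274). I'll dip a little more and wait.

Request:
send_rows(travel=[[0.05, 0.05, -0.1], [0, 0, 0], [0, 0, 0], [0, 0, 0], [0, 0, 0], [0, 0, 0]], roll=[0, 0, 0, 0, 0, 0])

```text
clock: 7.58
tcp_pos: [562.6, -54.5, 294.5]
tcp_rot: [0.0, 0.924, 0.383, -0.0]
ft_force: [1.7, 0.7, 1.4]
finger_gap: 66.0
finger_force: 8.0
```

```bash
python3 wl.py w3.png|tail -3
```

```text
[(np.int32(330), [330.0, 155.0]), (np.int32(326), [303.0, 158.0]), (np.int32(292), [335.0, 193.0]), (np.int32(289), [275.0, 197.0]), (np.int32(202), [356.0, 237.0])]
top [(np.int32(25), [595.0, 182.0]), (np.int32(24), [243.0, 208.0]), (np.int32(36), [242.0, 224.0]), (np.int32(66), [233.0, 238.0])]
[318.96966707 170.65439957] [319.2882829  157.17604414] [array([446.,  45.]), array([217., 271.]), array([191.,  45.]), array([421., 271.])]
```

All five stones are now in the bowl (five blobs). I'll lift and carry the cup back to its old place.

Request:
send_rows(travel=[[0, 0, 0.5], [0, 0, 0.8], [0, 0, 0.8], [-0.5, -0.5, 0], [-0.7, -0.8, 0], [-0.8, -0.9, 0], [-0.7, -0.7, 0], [-0.1, -0.1, 0]], roll=[0, 0, 0, 0, 0, 0, 0, 0])

```text
clock: 8.68
tcp_pos: [448.7, -175.6, 377.5]
tcp_rot: [-0.001, 0.924, 0.381, -0.002]
ft_force: [0.7, -0.1, -0.4]
finger_gap: 65.7
finger_force: 8.0
```

Request:
send_rows(travel=[[0, 0, -0.8], [0, 0, -0.8], [0, 0, -0.8], [0, 0, -0.4], [0, 0, 0], [0, 0, 0], [0, 0, 0]], roll=[0, 0, 0, 0, 0, 0, 0], newtons=3)

```text
clock: 9.55
tcp_pos: [451.2, -174.6, 268.3]
tcp_rot: [0.001, 0.924, 0.383, 0.001]
ft_force: [-0.4, 0.5, -1.7]
finger_gap: 65.8
finger_force: 3.0
```

Run:
```python
from h import *
c=cam('scene'); u,v=proj(c,[451,-174,50]).astype(int)
a=cv2.resize(c['img'][v-40:v+40,u-40:u+40],(400,400),interpolation=cv2.INTER_CUBIC)
w=cam('wrist'); b=cv2.resize(w['img'][150:400,195:445],(400,400))
cv2.imwrite('pics/s6.png',np.hstack([a,b])[:,:,::-1]); save(w,'w6.png')
from wl import stones
print(stones(w['img']),stones(cam('top')['img']))
```

```text
[(np.int32(149), [359.0, 3.0])] [(np.int32(25), [595.0, 182.0]), (np.int32(24), [243.0, 208.0]), (np.int32(30), [242.0, 224.0]), (np.int32(72), [232.0, 238.0])]
```

View pics/s6.png

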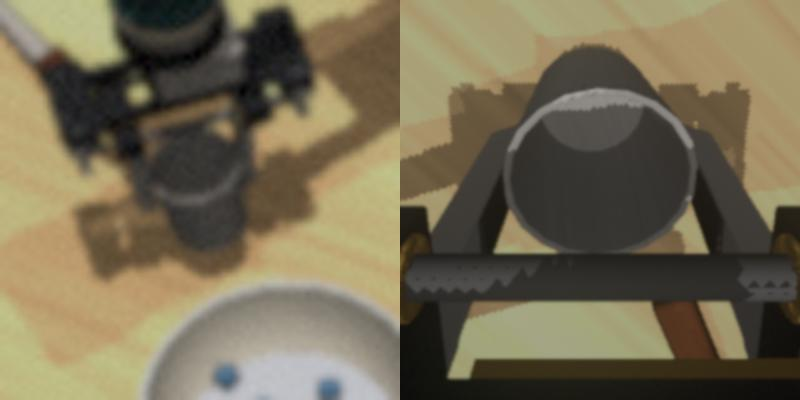

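Left crop: the cup hangs from the fingers with its mouth up. Right crop: mouth ellipse centred at about (320,256) and floor disc at about (314,212) in the full wrist image. I'll compare with the projection for an upright cup.

Run:
```python
from h import *
c=cam('wrist'); d=np.array([.707,.707,0]); p=np.array([451,-174,88.])
for h in(50,58):
  for th in(-20,0,20,40):
    t=np.radians(th); ax=np.cos(t)*np.array([0,0,1])+np.sin(t)*d; f=np.cos(t)*d-np.sin(t)*np.array([0,0,1])
    foot=p-h*ax; print(h,th,'rim',proj(c,foot+70*ax).round(),'rimF/B',proj(c,foot+70*ax+33*f).round(),proj(c,foot+70*ax-33*f).round(),'floor',proj(c,foot+4*ax).round(),'footF',proj(c,foot+28*f).round())
```

```text
50 -20 rim [319. 278.] rimF/B [319. 235.] [319. 311.] floor [319. 207.] footF [319. 172.]
50 0 rim [319. 268.] rimF/B [319. 212.] [319. 318.] floor [319. 225.] footF [319. 189.]
50 20 rim [319. 256.] rimF/B [319. 197.] [319. 317.] floor [319. 245.] footF [319. 210.]
50 40 rim [319. 243.] rimF/B [319. 191.] [319. 306.] floor [319. 266.] footF [319. 232.]
58 -20 rim [319. 267.] rimF/B [319. 225.] [319. 300.] floor [319. 201.] footF [319. 167.]
58 0 rim [319. 261.] rimF/B [319. 208.] [319. 309.] floor [319. 221.] footF [319. 187.]
58 20 rim [319. 254.] rimF/B [319. 198.] [319. 312.] floor [319. 244.] footF [319. 210.]
58 40 rim [319. 247.] rimF/B [319. 196.] [319. 307.] floor [319. 267.] footF [319. 235.]
```

The numbers match a nearly upright cup (tilt below 5°). I'll set it down to the original grasp height and release.

Request:
send_rows(travel=[[0, 0, -0.3], [0, 0, -0.3], [0, 0, -0.2], [0, 0, -0.1], [0, 0, 0], [0, 0, 0]], roll=[0, 0, 0, 0, 0, 0])

```text
clock: 10.5
tcp_pos: [450.8, -174.5, 230.9]
tcp_rot: [0.0, 0.924, 0.383, 0.0]
ft_force: [-0.4, 0.5, -1.0]
finger_gap: 65.9
finger_force: 3.0
```

Request:
send_rows(travel=[[0, 0, -0.05], [0, 0, -0.05], [0, 0, 0]], roll=[0, 0, 0])

```text
clock: 10.88
tcp_pos: [450.8, -174.2, 227.4]
tcp_rot: [0.0, 0.924, 0.383, 0.0]
ft_force: [-1.6, 2.1, 5.1]
finger_gap: 65.8
finger_force: 3.0
```

Request:
send_rows(travel=[[0, 0, 0], [0, 0, 0], [0, 0, 0], [0, 0, 0], [0, 0, 0.3], [0, 0, 0.8], [0, 0, 0.8], [0, 0, 0.8]], roll=[0, 0, 0, 0, 0, 0, 0, 0], fingers=1)

```text
clock: 11.88
tcp_pos: [450.6, -174.3, 336.8]
tcp_rot: [0.001, 0.924, 0.383, 0.0]
ft_force: [0.7, -0.2, 0.2]
finger_gap: 93.9
finger_force: 0.0
```

Run:
```python
from h import *
from wl import stones
c=cam('top'); im=c['img'];save(c,'t7.png')
H,S,V=cv2.split(cv2.cvtColor(im,cv2.COLOR_RGB2HSV))
w=cam('wrist'); save(w,'w7.png')
for h,r,n in((0,28,'foot'),(70,34,'rim')): print(n,proj(w,[449,-172,h]),r*w['f']/(w['R'][2]@[449,-172,h]+w['t'][2]))
print('stones',[ (a,p,cast(w,*p,59)[:2].round()) for a,p in stones(w['img'])])
red=(((H<8)|(H>172))&(S>150))[185:215,438:470]; 
W=w['img']; h2,s2,v2=cv2.split(cv2.cvtColor(W,cv2.COLOR_RGB2HSV))
rm=(((h2<8)|(h2>172))&(s2>140)&(v2>60)).astype(np.uint8)*255
n,l,st,ce=cv2.connectedComponentsWithStats(rm)
for i in range(1,n):
    if st[i,4]>200: print('red',st[i],ce[i],cast(w,*ce[i],25)[:2])
```

```text
foot [314.0975093  190.09107962] 23.616500166813534
rim [313.29206526 208.0818277 ] 35.97188891349368
stones [(np.int32(336), [344.0, 32.0], array([574., -84.]))]
red [464 225  33  32 446] [476.38789238 236.97533632] [ 546.30293253 -339.90569521]
red [478 236  29  30 310] [490.63225806 251.7       ] [ 546.98177842 -367.15667396]
```

View pics/w7.png

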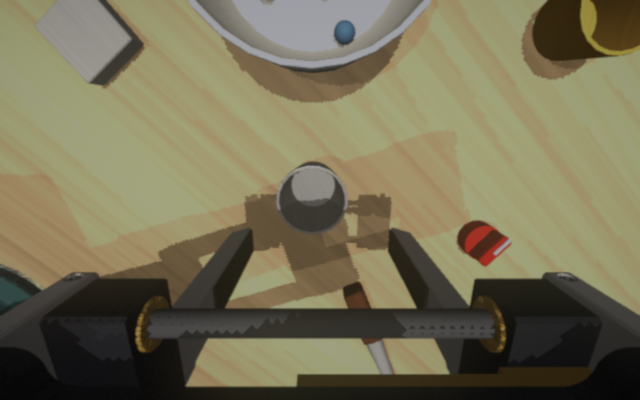

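The wrist view shows the cup standing empty and upright at (313,200). The knob at (484,240) has its white line toward +x, and a stone is in the bowl at (344,32). Now I go to the knob, taking the half-turn that keeps joint 6 in range at the shaft.

Request:
send_rows(travel=[[0.3, -0.55, 0], [0.3, -0.55, 0], [0.3, -0.55, 0], [0.3, -0.55, 0], [0.3, -0.55, 0], [0.3, -0.55, 0], [0.3, -0.55, 0], [0.3, -0.55, 0]], roll=[1, 1, 1, 1, 1, 1, 1, 1])

```text
clock: 12.98
tcp_pos: [546.9, -351.0, 333.5]
tcp_rot: [-0.001, 0.579, 0.816, 0.0]
ft_force: [0.6, 0.5, 1.9]
finger_gap: 94.1
finger_force: 0.0
```

Request:
send_rows(travel=[[0, 0, 0], [0, 0, 0], [0, 0, 0], [0, 0, 0], [0, 0, 0], [0, 0, 0], [0, 0, 0], [0, 0, 0]], roll=[1, 1, 1, 1, 1, 1, 1, 1])

```text
clock: 13.98
tcp_pos: [546.5, -350.3, 333.5]
tcp_rot: [-0.001, 0.059, 0.998, 0.001]
ft_force: [0.4, -0.2, 0.1]
finger_gap: 93.9
finger_force: 0.0
```

Request:
send_rows(travel=[[0, 0, 0], [0, 0, 0], [0, 0, 0]], roll=[1, 1, 0])

```text
clock: 14.35
tcp_pos: [546.6, -350.3, 333.7]
tcp_rot: [-0.001, -0.078, 0.997, 0.001]
ft_force: [0.6, 0.4, 0.3]
finger_gap: 93.9
finger_force: 0.0
```

```bash
cat > kn.py <<'E'
from h import *
import sys
w=cam('wrist'); save(w,sys.argv[1]); s=monitor.get_state()
R=cv2.cvtColor; 
h,S,v=cv2.split(cv2.cvtColor(w['img'],cv2.COLOR_RGB2HSV))
q=s['tcp_rot']; from scipy.spatial.transform import Rotation as Ro
M=Ro.from_quat([q[1],q[2],q[3],q[0]]).as_matrix(); print('q',np.round(s['q'],2),'close ang',np.degrees(np.arctan2(M[1,1],M[0,1])),s['tcp_pos'])
rm=(((h<8)|(h>172))&(S>140)&(v>40)).astype(np.uint8)*255
rm[250:]=0 if len(sys.argv)>2 else rm[250:]
cl=cv2.morphologyEx(rm,cv2.MORPH_CLOSE,np.ones((9,9)))
n,l,st,ce=cv2.connectedComponentsWithStats(cl)
i=1+np.argmax(st[1:,4]); print('knob',st[i],ce[i])
K=(l==i).astype(np.uint8)
cs,_=cv2.findContours(K,cv2.RETR_EXTERNAL,cv2.CHAIN_APPROX_NONE); hull=cv2.convexHull(max(cs,key=cv2.contourArea))
F=np.zeros_like(K); cv2.fillConvexPoly(F,hull,1); F=cv2.dilate(F,np.ones((3,3)))
wh=((S<90)&(v>110)&(F>0)).astype(np.uint8)
n,l,st,ce=cv2.connectedComponentsWithStats(wh); i=1+np.argmax(st[1:,4]); print('white',st[i],ce[i])
r=cv2.minAreaRect(np.argwhere(l==i)[:,::-1].astype(np.float32)); b=cv2.boxPoints(r)
e=sorted([(np.linalg.norm(b[i]-b[i-1]),(b[i]+b[i-1])/2) for i in range(4)],key=lambda t:t[0])[:2]
P=[cast(w,*t[1],44)[:2] for t in e]; print('line ends z44',P,r); 
d=P[0]-P[1]; print('line ang',np.degrees(np.arctan2(d[1],d[0])))
# dark/bright bar: red histogram; skirt circle
c,rad=cv2.minEnclosingCircle(hull); print('circle',c,rad,cast(w,*c,20)[:2],cast(w,*c,30)[:2])
E
python3 kn.py k1.png
```

```text
q [-0.66  0.33  1.22  0.    1.59 -2.38] close ang 98.89181737564662 [ 546.59230835 -350.29271863  333.82220029]
knob [ 296  176   40   45 1278] [315.45539906 196.98043818]
white [312 202   6  20  85] [314.71764706 211.55294118]
line ends z44 [array([ 566.61214688, -353.75287603]), array([ 546.0287256, -355.4619405])] ((314.6776428222656, 211.51271057128906), (4.132328987121582, 19.307950973510742), 4.085616588592529)
line ang 4.746444980646364
circle (315.0, 198.13636779785156) 22.22662353515625 [ 548.96672619 -355.82123926] [ 546.15434114 -356.06775741]
```

The line length (20.6 mm) checks out: the knob is at about (546,-352) with a yaw of about 5°. I'll turn to match, descend and grip the bar.

Request:
send_rows(travel=[[0, -0.03, -0.7], [0, 0, -0.8], [0, 0, -0.8], [0, 0, -0.4], [0, 0, -0.1], [0, 0, 0], [0, 0, 0]], roll=[-0.4, 0, 0, 0, 0, 0, 0])

```text
clock: 15.28
tcp_pos: [547.1, -351.9, 224.5]
tcp_rot: [0.001, -0.051, 0.999, -0.001]
ft_force: [0.6, -0.7, -0.4]
finger_gap: 94.3
finger_force: 0.0
```

Request:
send_rows(travel=[[0, 0, 0], [0, 0, 0], [0, 0, 0], [0, 0, 0], [0, 0, 0], [0, 0, 0], [0, 0, 0], [0, 0, 0]], roll=[0, 0, 0, 0, 0, 0, 0, 0], fingers=0, newtons=25)

```text
clock: 16.27
tcp_pos: [546.7, -351.7, 222.7]
tcp_rot: [0.0, -0.051, 0.999, -0.0]
ft_force: [-0.1, -0.7, -0.3]
finger_gap: 17.4
finger_force: 0.1
```

Request:
send_rows(travel=[[0, 0, 0], [0, 0, 0], [0, 0, 0], [0, 0, 0]], roll=[0, 0, 0, 0])

```text
clock: 16.77
tcp_pos: [546.7, -351.6, 222.8]
tcp_rot: [0.0, -0.051, 0.999, -0.0]
ft_force: [-0.5, -0.2, -0.2]
finger_gap: 13.7
finger_force: 25.0
```

Request:
send_rows(travel=[[0, 0, 0.4], [0, 0, 0.8], [0, 0, 0.8], [0, 0, 0.8], [0, 0, 0.8], [0, 0, 0]], roll=[0, 0, 0, 0, 0, 0])

```text
clock: 17.52
tcp_pos: [546.9, -351.7, 371.6]
tcp_rot: [0.003, -0.051, 0.999, -0.003]
ft_force: [0.2, -0.3, -1.1]
finger_gap: 13.7
finger_force: 25.0
```

```bash
python3 kn.py k2.png
```

```text
q [-0.66  0.32  1.17  0.    1.65 -2.33] close ang 95.83230036929245 [ 546.71619271 -351.5138913   368.71629427]
knob [ 292  209   57   72 1938] [320.0371517  238.85087719]
white [348 223   1   1   1] [348. 223.]
line ends z44 [array([ 581.82632838, -317.76430182]), array([ 581.82632838, -317.76430182])] ((348.0, 223.0), (0.0, 0.0), 0.0)
line ang 0.0
circle (319.5, 244.5) 35.92362976074219 [ 624.22579068 -347.27016119] [ 619.45706176 -347.66071042]
```

```bash
cat > kh.py <<'E'
from h import *
import sys
from scipy.spatial.transform import Rotation as Ro
w=cam('wrist'); s=monitor.get_state(); save(w,sys.argv[1])
q=s['tcp_rot']; M=Ro.from_quat([q[1],q[2],q[3],q[0]]).as_matrix(); T=np.array(s['tcp_pos'])
C=-w['R'].T@w['t']; print('cam in tool',M.T@(C-T), 'axes',(w['R']@M).round(3).tolist())
h,S,v=cv2.split(cv2.cvtColor(w['img'],cv2.COLOR_RGB2HSV))
rm=(((h<8)|(h>172))&(S>140)&(v>30)).astype(np.uint8)
n,l,st,ce=cv2.connectedComponentsWithStats(rm); i=1+np.argmax(st[1:,4]); L=l==i
for r in range(st[i,1],st[i,1]+st[i,3],5):
    u=np.flatnonzero(L[r]); print(r,u.min(),u.max(),end='; ')
print()
# predicted outlines: knob coords in tool: axis at tool (0,0), top at tool z = 180+? 
zt=199-2  # fingertip just above skirt top (2 mm)
for name,z,r in(('skirt top',199+1,22),('skirt bottom',199+21,22)):
    a=np.linspace(0,2*np.pi,361); p=np.array([proj(w,T+M@np.array([r*np.cos(x),r*np.sin(x),z])) for x in a])
    print(name,'u',p[:,0].min(),p[:,0].max(),'v',p[:,1].min(),p[:,1].max())
E
python3 kh.py k3.png
```

```text
cam in tool [80.97819158 -0.38745724 18.04471835] axes [[0.0, 1.0, 0.004], [-0.96, 0.001, -0.28], [-0.28, -0.003, 0.96]]
209 312 323; 214 303 337; 219 297 343; 224 294 346; 229 293 348; 234 310 330; 239 310 330; 244 310 330; 249 310 330; 254 310 330; 259 310 330; 264 310 330; 269 311 330; 274 311 330; 279 313 328; 
skirt top u 290.5431671396126 352.97340730111785 v 207.93550484718244 265.52494514552063
skirt bottom u 293.2754095949251 350.1643544308966 v 199.72844431806635 252.8061501733831
```

Run:
```python
import cv2
im=cv2.imread('pics/k3.png')[:,:,::-1]
for r in range(188,240,2): print(r,im[r,305].tolist(),im[r,318].tolist(),im[r,335].tolist())
print([im[226,u].tolist() for u in range(282,300,2)])
```

```text
188 [158, 149, 108] [167, 161, 118] [167, 147, 106]
190 [167, 147, 108] [168, 159, 116] [167, 156, 114]
192 [168, 146, 106] [167, 158, 116] [167, 162, 118]
194 [168, 151, 110] [168, 164, 121] [168, 167, 123]
196 [167, 154, 112] [167, 169, 125] [167, 155, 113]
198 [168, 156, 114] [167, 168, 127] [167, 153, 112]
200 [167, 154, 113] [167, 158, 117] [167, 155, 113]
202 [167, 155, 114] [133, 112, 79] [168, 155, 113]
204 [167, 160, 117] [75, 40, 27] [167, 153, 111]
206 [149, 134, 97] [73, 37, 25] [139, 121, 86]
208 [78, 49, 33] [72, 37, 23] [81, 48, 32]
210 [71, 38, 25] [99, 40, 26] [76, 41, 28]
212 [73, 38, 24] [124, 40, 27] [77, 39, 26]
214 [106, 40, 27] [102, 40, 27] [114, 42, 29]
216 [121, 41, 28] [73, 37, 23] [125, 43, 31]
218 [103, 39, 25] [74, 37, 25] [124, 43, 30]
220 [103, 39, 26] [75, 38, 26] [122, 42, 29]
222 [103, 40, 27] [73, 37, 24] [113, 42, 29]
224 [102, 40, 27] [76, 37, 24] [120, 41, 28]
226 [100, 40, 28] [92, 39, 25] [116, 42, 29]
228 [79, 58, 50] [98, 39, 26] [78, 60, 52]
230 [70, 64, 57] [101, 38, 27] [69, 65, 57]
232 [69, 64, 57] [102, 38, 26] [69, 65, 57]
234 [69, 64, 56] [101, 37, 25] [68, 64, 57]
236 [69, 64, 57] [101, 38, 25] [68, 64, 57]
238 [68, 63, 57] [101, 38, 26] [66, 63, 54]
[[168, 148, 108], [167, 148, 108], [167, 148, 108], [168, 149, 108], [165, 147, 106], [123, 92, 64], [117, 41, 28], [120, 42, 29], [105, 39, 25]]
```

Run:
```python
from h import *
R=np.array([[0,1,.004],[-.96,.001,-.28],[-.28,-.003,.96]]); C=np.array([80.98,-.39,18.04]); f=279.9
def pt(x,y,z):
    p=R@(np.array([x,y,z])-C); return (p[:2]/p[2]*f+[320,200]).round(1)
for n,a in dict(skb=(22,0,222.7),skt=(22,0,202.7),barbot=(20,0,202.7),bartop=(20,0,178.7),tip8=(8,12,199),tip8m=(8,-12,199),tip10=(10,12,199)).items():
    print(n,pt(*a),pt(a[0]-2,*a[1:]))
im=cv2.imread('pics/k3.png')[:,:,::-1]
for u in(303,307,333,337,345): print(u,[int(im[r,u,0]) for r in range(222,236)])
```

```text
skb [321.6 199.1] [321.6 201.6]
skt [321.6 207.1] [321.6 209.8]
barbot [321.6 209.8] [321.6 212.6]
bartop [321.7 222.1] [321.7 225.2]
tip8 [338.9 228. ] [338.9 230.7]
tip8m [304.3 227.9] [304.4 230.6]
tip10 [339.  225.3] [338.9 228. ]
303 [102, 102, 102, 102, 102, 100, 90, 76, 70, 70, 69, 69, 69, 70]
307 [102, 102, 101, 101, 99, 89, 77, 69, 65, 64, 63, 63, 63, 60]
333 [102, 102, 102, 103, 100, 89, 78, 71, 63, 58, 57, 56, 54, 53]
337 [124, 124, 123, 124, 120, 105, 86, 73, 70, 69, 69, 68, 68, 69]
345 [113, 120, 123, 124, 121, 112, 104, 102, 98, 86, 74, 69, 70, 69]
```

The finger edge projects within 0.3 px, so the wrist rows can be trusted. They put the knob axis about 2.5 mm from the tool axis along the bar (+x side). Now I carry it to the controller.

Request:
send_rows(travel=[[0, 0.5, 0], [0, 0.8, 0], [0, 1, 0], [0, 1, 0], [0, 1, 0], [0, 1, 0], [0, 1, 0], [0, 1, 0]], roll=[0, 0, 0, 0, 0, 0, 0, 0])

```text
clock: 18.62
tcp_pos: [545.7, -57.0, 364.8]
tcp_rot: [-0.002, -0.051, 0.999, 0.001]
ft_force: [0.5, 0.7, -0.2]
finger_gap: 13.6
finger_force: 25.0
```

Request:
send_rows(travel=[[0, 1, 0], [0, 1, 0], [0, 1, 0], [0, 1, 0], [0.1, 1, 0], [0.1, 1, 0], [0.1, 1, 0], [0.1, 0.9, 0]], roll=[-0.4, -0.4, -0.4, -0.4, -0.4, -0.4, -0.4, -0.4])

```text
clock: 19.62
tcp_pos: [561.3, 258.7, 364.7]
tcp_rot: [-0.002, 0.172, 0.985, -0.001]
ft_force: [0.4, -0.4, -0.6]
finger_gap: 14.3
finger_force: 25.0
```

Request:
send_rows(travel=[[0.05, 0.5, 0], [0, 0.2, 0], [0, 0, 0], [0, 0, 0]], roll=[-0.2, 0, 0, 0])

```text
clock: 20.12
tcp_pos: [564.5, 283.8, 366.5]
tcp_rot: [-0.0, 0.186, 0.983, -0.0]
ft_force: [0.3, 0.4, -0.8]
finger_gap: 13.8
finger_force: 25.0
```

```bash
cat > sh.py <<'E'
from h import *
import sys
from scipy.spatial.transform import Rotation as Ro
w=cam('wrist'); s=monitor.get_state(); save(w,sys.argv[1])
q=s['tcp_rot']; M=Ro.from_quat([q[1],q[2],q[3],q[0]]).as_matrix(); T=np.array(s['tcp_pos']); print('tcp',T,'close',np.degrees(np.arctan2(M[1,1],M[0,1])),'gap',s['finger_gap'])
print('expect collar',proj(w,[504,282,70]),'tip',proj(w,[504,282,87]))
h,S,v=cv2.split(cv2.cvtColor(w['img'],cv2.COLOR_RGB2HSV))
top=w['img'].copy()
u0,v0=[int(a) for a in proj(w,[504,282,70])]
y0,y1,x0,x1=max(v0-90,0),min(v0+90,400),max(u0-90,0),u0+90
sub=w['img'][y0:y1,x0:x1]; hh,ss,vv=[a[y0:y1,x0:x1] for a in(h,S,v)]
wp=((ss<60)&(vv>110)).astype(np.uint8)   # white panel + line
n,l,st,ce=cv2.connectedComponentsWithStats(wp)
for i in range(1,n):
    if st[i,4]>15:
        r=cv2.minAreaRect(np.argwhere(l==i)[:,::-1].astype(np.float32)); b=cv2.boxPoints(r)+[x0,y0]
        print('white',st[i,4],(ce[i]+[x0,y0]).round(1),np.round(r[1],1),'z70',[cast(w,*p,70)[:2].round(1).tolist() for p in b])
dk=((vv<75)&(ss<110)).astype(np.uint8)
n,l,st,ce=cv2.connectedComponentsWithStats(dk)
for i in range(1,n):
    if st[i,4]>300: 
        cs,_=cv2.findContours((l==i).astype(np.uint8),cv2.RETR_EXTERNAL,cv2.CHAIN_APPROX_NONE); e=cv2.fitEllipse(cv2.convexHull(max(cs,key=len))); cc=np.array(e[0])+[x0,y0]
        print('dark',st[i],cc.round(1),np.round(e[1],1),cast(w,*cc,70)[:2].round(1))
br=((hh>12)&(hh<35)&(ss>90)&(vv>60)).astype(np.uint8)
n,l,st,ce=cv2.connectedComponentsWithStats(br)
for i in range(1,n):
    if 20<st[i,4]<3000: print('brass',st[i]+[x0,y0,0,0,0],(ce[i]+[x0,y0]).round(1),cast(w,*(ce[i]+[x0,y0]),87)[:2].round(1))
E
python3 sh.py h1.png
```

```text
tcp [564.59809834 283.617679   366.67038375] close 68.57199785933001 gap 13.515495037839226
expect collar [296.71756992 145.97426435] tip [295.1840162  147.70428829]
white 5543 [300.7 140.8] [102.5  83.2] z70 [[453.8, 250.0], [459.4, 327.4], [556.0, 324.9], [552.4, 239.7]]
white 55 [371.1 209.5] [ 3.8 20.2] z70 [[590.0, 320.1], [590.6, 340.8], [594.8, 340.8], [594.2, 320.0]]
dark [  67   64   54   55 2142] [299.9 145.9] [53.7 55.5] [505.1 284.9]
brass [206  55  55  43 894] [234.8  74.5] [428.1 257.9]
brass [361  61  20   9  32] [370.6  65.1] [463.6 368.4]
brass [292 141  15  11 127] [299.2 146.6] [504.4 285.8]
brass [353 144   5  12  33] [355.4 148.9] [525.1 333. ]
brass [337 189  20   9  97] [348.6 193.6] [562.7 312.8]
brass [ 232  200  146   35 1512] [299.5 221.8] [572.2 257.9]
```

Run:
```python
from h import *
im=cv2.imread('pics/h1.png')[:,:,::-1].copy(); h,S,v=cv2.split(cv2.cvtColor(im,cv2.COLOR_RGB2HSV))
Y,X=np.mgrid[:400,:640]; d=np.hypot(X-299.9,Y-145.9)
m=(S<70)&(v>95)&(d<24.5); p=np.argwhere(m)[:,::-1].astype(float); print(len(p),p.min(0),p.max(0))
c=cam('wrist')  # arm unmoved since h1
g=cast(c,299.9,145.9,70); P=np.array([cast(c,*q,70)[:2] for q in p]); mean=P.mean(0)-g[:2]
vx=cv2.fitLine(P.astype(np.float32),cv2.DIST_L2,0,.01,.01).ravel(); print('centroid rel',mean,np.degrees(np.arctan2(mean[1],mean[0])),'line',np.degrees(np.arctan2(vx[1],vx[0])),vx)
b=((h>12)&(h<35)&(S>90)&(v>60)&(d<15)); P=np.array([cast(c,*q,87)[:2] for q in np.argwhere(b)[:,::-1].astype(float)]); 
w,V=np.linalg.eigh(np.cov(P.T)); print('brass minor axis ang',np.degrees(np.arctan2(V[1,0],V[0,0])),np.sqrt(w)*4, P.mean(0))
```

```text
59 [298. 156.] [301. 170.]
centroid rel [15.43602469 -6.81911293] -23.834218050791474 line -23.28465 [ 9.1855228e-01 -3.9529946e-01  5.2074200e+02  2.7802551e+02]
brass minor axis ang 165.53303714070748 [10.45215709 13.19196599] [504.62254187 285.75263663]
```

The shaft is at about (505.5, 286) and the line at −23.5°. The knob is at −21.4°. I'll turn −2° and go above the shaft.

Request:
send_rows(travel=[[-0.4, 0.03, 0], [-0.5, 0.03, 0], [-0.45, 0.025, 0], [-0.185, 0, -0.3], [0, 0, -0.5], [0, 0, -0.4], [0, 0, 0], [0, 0, 0]], roll=[-0.25, 0, 0, 0, 0, 0, 0, 0])

```text
clock: 21.22
tcp_pos: [503.6, 287.8, 319.0]
tcp_rot: [0.0, 0.203, 0.979, 0.0]
ft_force: [-0.3, -0.3, -0.9]
finger_gap: 14.2
finger_force: 25.0
```

```bash
python3 kh.py k5.png | head -1
python3 - <<'E'
import cv2
from plant import monitor
im=cv2.imread('pics/k5.png')[:,:,::-1]
for r in range(194,232,2): print(r,im[r,305].tolist(),im[r,318].tolist(),im[r,335].tolist())
s=monitor.get_state();print(s['tcp_pos'],s['q'],s['ft_force'])
E
```

```text
cam in tool [81.08982028 -0.3563216  20.41236006] axes [[0.0, 1.0, 0.002], [-0.961, 0.001, -0.277], [-0.277, -0.002, 0.961]]
194 [37, 33, 32] [38, 35, 33] [51, 48, 46]
196 [36, 32, 31] [37, 33, 32] [51, 48, 45]
198 [36, 33, 31] [37, 34, 32] [51, 48, 46]
200 [36, 32, 31] [37, 34, 32] [46, 43, 41]
202 [37, 33, 31] [52, 32, 31] [39, 36, 34]
204 [35, 31, 29] [69, 30, 29] [39, 35, 33]
206 [45, 30, 28] [69, 30, 27] [53, 35, 32]
208 [65, 29, 26] [69, 31, 29] [69, 32, 29]
210 [66, 29, 25] [97, 32, 28] [70, 33, 30]
212 [66, 27, 24] [121, 33, 30] [72, 32, 29]
214 [104, 31, 27] [99, 32, 28] [112, 36, 32]
216 [122, 33, 29] [70, 30, 27] [123, 37, 32]
218 [122, 33, 28] [70, 29, 27] [123, 36, 32]
220 [122, 33, 29] [71, 28, 26] [123, 36, 31]
222 [122, 33, 28] [71, 28, 25] [122, 35, 31]
224 [121, 32, 28] [80, 28, 26] [122, 35, 30]
226 [118, 34, 28] [106, 30, 27] [110, 36, 31]
228 [81, 58, 55] [116, 32, 27] [78, 60, 57]
230 [70, 66, 63] [121, 33, 28] [70, 66, 63]
[503.66821084 287.85122506 319.42200915] [ 4.21472957e-01  1.84515572e-01  1.43136164e+00  4.91745453e-05
  1.52426315e+00 -7.41145320e-01] [-0.09938889 -0.58194278 -0.98645403]
```

No slip in the hand. I'll make a small correction and then descend gently.

Request:
send_rows(travel=[[-0.01, -0.02, -0.1], [0, 0, -0.1], [0, 0, -0.05], [0, 0, -0.05], [0, 0, -0.05], [0, 0, 0]], roll=[0, 0, 0, 0, 0, 0])

```text
clock: 22.02
tcp_pos: [503.4, 286.9, 305.4]
tcp_rot: [0.001, 0.203, 0.979, 0.0]
ft_force: [3.0, -0.3, 1.7]
finger_gap: 14.0
finger_force: 25.0
```

Request:
send_rows(travel=[[0.02, 0, -0.05], [0, 0, -0.05], [0, 0, -0.05], [0, 0, -0.05], [0, 0, 0]], roll=[0, 0, 0, 0, 0])

```text
clock: 22.65
tcp_pos: [504.1, 286.9, 296.7]
tcp_rot: [0.001, 0.203, 0.979, 0.0]
ft_force: [3.8, -2.0, 1.1]
finger_gap: 14.1
finger_force: 25.0
```

Request:
send_rows(travel=[[0.02, -0.01, -0.05], [0, 0, -0.05], [0, 0, -0.03], [0, 0, 0], [0, 0, 0]], roll=[0, 0, 0, 0, 0], newtons=45)

```text
clock: 23.28
tcp_pos: [504.5, 286.7, 291.9]
tcp_rot: [0.0, 0.203, 0.979, 0.0]
ft_force: [2.7, -2.4, 4.5]
finger_gap: 13.2
finger_force: 45.0
```

The knob has seated on the collar at the expected height. Now I press it down.

Request:
send_rows(travel=[[0, 0, -0.05], [0, 0, -0.05], [0, 0, -0.05], [0, 0, -0.05], [0, 0, 0], [0, 0, 0]], roll=[0, 0, 0, 0, 0, 0])

```text
clock: 24.02
tcp_pos: [504.4, 286.6, 285.4]
tcp_rot: [0.0, 0.203, 0.979, 0.0]
ft_force: [0.5, -3.4, 9.4]
finger_gap: 13.6
finger_force: 45.0
```

Request:
send_rows(travel=[[0, 0, -0.05], [0, 0, -0.05], [0, 0, -0.03], [0, 0, 0], [0, 0, 0], [0, 0, 0]], roll=[0, 0, 0, 0, 0, 0])

```text
clock: 24.78
tcp_pos: [504.1, 286.6, 284.6]
tcp_rot: [0.001, 0.202, 0.979, 0.001]
ft_force: [-6.6, -6.1, 25.5]
finger_gap: 13.7
finger_force: 45.0
```

Run:
```python
from h import *
c=cam('scene'); H,S,V=cv2.split(cv2.cvtColor(cv2.resize(c['img'],None,fx=3,fy=3,interpolation=cv2.INTER_CUBIC),cv2.COLOR_RGB2HSV))
b=((H>95)&(H<125)&(S>60)).astype(np.uint8)
n,l,st,ce=cv2.connectedComponentsWithStats(b)
for i in range(1,n):
    p=cast(c,*(ce[i]/3),59)
    if st[i,4]>40 and np.hypot(p[0]-598,p[1]+18)<130: print(st[i,4],p[:2].round(),np.hypot(p[0]-598,p[1]+18).round())
s=monitor.get_state();print(s['ft_force'],s['tcp_pos'])
```

```text
83 [576. -83.] 69.0
87 [553. -14.] 45.0
86 [589. -46.] 29.0
90 [591.  -8.] 12.0
90 [607. -21.] 10.0
[-5.50312989 -5.25747364 25.99730237] [504.13347485 286.53004949 284.59557886]
```

All five stones are in the bowl, and the shaft is at its stop with the knob gripped. I'm handing in.

```bash
python3 -c "
from plant import order
print(order.close_job())"
```

```text
the job is handed in; nothing more can be done
None
```

I handed the job in at about 25 s of the 67 s, but the hand-in gave no verdict: all five stones are in the bowl, the empty cup is upright on the bench, and the knob is on the D-shaft, gripped and pressed to the stop at about 26 N.

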